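# Put the sausage filler into gear by feel

### The job

The sausage filler on the counter stands in neutral: put it into gear by easing its black push knob fully in, rocking the crank a little and trying again whenever the gear teeth meet end to end, and never forcing them. Then wind the crank, clockwise as seen from the crank's side, until the toothed ram rod has gone in about 6 mm, so that you know the drive has taken. Leave the knob in, let go, and leave the things standing around the filler where they are.

Things in the scene. Friction and masses are not known exactly. Their poses are not given: they have to be found in the camera images.
- filler: bench sausage filler, fixed: white gear case 150 x 100 mm, 215 mm high; steel cylinder (130 mm across, axis 112 mm up) beyond it. Origin on the counter under the case's middle; x along the cylinder to the nozzle (it reaches from x -120 to +470 mm), z up. Crank on the -y side, push knob on the +y side, both on one spindle line along y, 165 mm up; ram rod on the -x side.
- crank_angle (a joint): crank angle, rad: 0 = handle straight up, positive = winding, the top going towards the nozzle (+x of the filler), clockwise seen from the crank's own (-y) side. Throw 110 mm. It stays where it is left; 3 to 4 N at the handle turns it either way in neutral, about 10 N when it drives the ram.
- crank_grip (a point): middle of the black crank handle, on its axis: a plain round bar 26 mm across along y of the filler, from 91 to 187 mm out from the filler's middle plane (this point: 140 mm out). The flat crank arm is 78 to 88 mm out.
- knob_travel (a joint): how far the push knob is in, m: 0 = out (neutral), 0.024 = fully in against its stop, in gear. Up to about 0.008 it slides freely (3 N of friction; it stays where it is left and never springs back). There the gear teeth meet: end to end they stop it, otherwise it runs on to 0.024.
- knob_face (a point): centre of the flat outer end of the black push knob, a round button 36 mm across and 20 mm long on a 14 mm rod; it is pushed along -y of the filler, towards the case. The face stands 116 mm from the filler's middle plane when out, 92 mm when fully in.
- ram (a joint): how far the ram rod has gone in since the start, m. The rod is the square toothed bar, 16 mm thick with a round end button, that sticks 135 mm out of the case's -x side, 112 mm up; it moves along +x of the filler only when the knob is in and the crank is wound: about 0.008 m per rad, after up to 0.4 rad of free play.
- jar_a: glass jar with a brass lid, 72 mm across, 88 mm high, near the crank; bystander. Origin under its centre.
- jar_b: jar like jar_a, beside the cylinder on the knob's side; bystander. Origin under its centre.
- cheese_a: round cheese, 108 mm across, 50 mm high, lower of a stack of two; bystander. Origin under its centre.
- cheese_b: the upper round cheese of the stack; bystander. Origin under its centre.
- spare_nozzle: white plastic nozzle standing on its flange, 64 mm across, 110 mm high, on the knob's side of the filler; bystander. Origin under its centre.
- ring_nut: aluminium ring, 72 mm across, 16 mm high, lying on the counter on the knob's side; bystander. Origin under its centre.
- pepper_mill: turned dark wooden pepper mill, 54 mm across, 125 mm high, on the crank's side; bystander. Origin under its centre.
- crank: crank, spindle and its six teeth (60 deg apart), which sit in the closed case. The knob's gear has six too, at an angle nobody can read or see; at the start they stand end to end. They pass only in a gap about 0.4 rad wide in every 1.05 rad of crank. Over 15 N end to end damages them: push the knob with no more than 10 N while blocked. Origin on the spindle line, in the case's middle.
- layshaft: gear shaft inside the closed case, out of sight, on the spindle line; it drives the ram. The sliding gear that the push knob moves rides on it, set at an unknown angle. Origin on the spindle line, in the case's middle; its orientation says only how far it has turned since the start.

How it is judged:
By the outcome, as a careful person would: the job done as asked, in the order asked, and still so for the second after the job is handed in, with the robot touching nothing.
It also fails if it takes over 72 s, if anything falls off the work surface, if the arm or the gripper's body presses on something with over 40 N, if the wrist force passes 120 N, or if a joint passes its speed limit or range.

### The arm

A 6-joint arm with a two-finger parallel gripper is mounted at the origin on the work surface. World frame = base frame: x ahead of the robot, y to its left, z up, the work surface at z = 0. Lengths are in m, angles in degrees, forces in N, time in s.
With the tool pointing down it reaches from about 0.3 to 0.825 m from the base axis. Payload 5.4 kg.
Tool frame: the origin (TCP) lies midway between the tips of the shut fingers; the grasp point (between the pads) lies 19 mm behind it (r.hold_point_z is the distance from the TCP to the grasp point, in m); z points along the fingers, y is the direction in which the jaws open and shut (so a half turn about z gives the same grasp; the last joint's range is limited). The gripper opens to 92 mm and grips with 3 to 60 N. Pads are 20 mm wide; open, the fingers measure 128 mm over their backs; the gripper's body (75 mm by 189 mm) begins 69 mm behind the grasp point.
Start: joints at [-83.085, 9.076, 91.501, -0, 79.423, -12.038], TCP at [0.187, -0.544, 0.215] pointing down, gripper open.
Joint ranges: [-166.64, 166.64], [-54.1, 131.32], [10.49, 154.53], [-73.88, 253.88], [9.74, 151.15], [-171.62, 171.62]. Speed limits (degrees/s): [147.25, 147.25, 180, 180, 180, 180].

### API

Orientations are given as a 3x3 rotation matrix whose columns are the frame's x, y, z axes.
In Python, from bench import r, claw, solve_ik, read_state, eyes, sign_off, finder gives the robot as it stands. Calls block until the motion is done:
- r.move_to(position, orientation): joint-space move of the TCP to a pose.
- r.move_straight(position, rot=None, max_speed=0.15): straight line of the TCP; rot=None keeps the orientation; max_speed is the mean speed in m/s.
- r.move_joints(angles): joint-space move.
- claw.command_gripper(opening, grasp_force=None): opening from 0.0 (shut) to 1.0 (fully open); grasp_force is the grip in N (None keeps the last); returns when the fingers have stopped.
- r.pause(seconds).
- solve_ik(position, orientation): joint angles nearest the present ones, or None.
- read_state(): the state.
- eyes.get_image(name): name is "scene" or "side" or "wrist"; returns a dict with "img" (384x512x3 uint8, red, green, blue), "z_map" (384x512 float32, m along the optical axis (not along the pixel's ray), 0 where there is no reading), "fx", "fy", "cx", "cy" (pixels), "rvec" (rotation vector, rad) and "tvec" (3), from world to camera coordinates, as OpenCV has them. Camera axes: x right, y down, z forward; pixel columns grow to the right and rows downward; lengths in m; the calibration is good to about 2 mm. A picture is of the moment at which its call begins.
A pose or a line that the arm cannot do raises r.MotionError and nothing moves.
- sign_off(): hands the job in, once; it reports no verdict.
Trained networks look in the newest picture that a camera, given by its name, has taken for a name from the list of things; names that differ only in an ending like _2 or _b are one class to them, and where a whole thing is asked for, a point or a joint stands for the part that bears it (a point fixed in the world has none). Each returns a list of dicts, best first, with "score" (0 to 1); they miss things now and then, are a little off and sometimes report something else, mostly with a low value. They report only what shows in the picture. A call takes as long as a camera call.
- finder.search_frame(thing, camera): "box" ([left, top, width, height] in pixels, round what is visible of it).
- finder.cut_out(thing, camera): "mask" (384x512 bool, what is visible of it) and "box" ([left, top, width, height] in pixels, round what is visible of it).
The state is a dict: "time_s": time; "joint_pos": joint angles; "qvel": joint speeds; "tau": joint torques, N m; "tcp_pos": TCP position; "tcp_rot": TCP orientation; "ft_force": force on the tool from outside, world axes, zero at the start; "ft_torque": the same for the moment, N m; "opening": opening from 0.0 (shut) to 1.0 (fully open).
Only numpy, scipy, OpenCV 4.12 (cv2) and the standard library are available. Lean on these libraries where they do the work, as an engineer would, in place of code of your own. Each camera call takes 0.05 s, during which the arm holds its last target. There are 200 camera calls.

## Working session

There is one attempt and no reset: what is moved stays moved. The work goes in short steps, each a Python script; the robot and the scene stay as the last script left them, time stands still between calls to the robot, and variables do not carry over. Pictures are saved under pics/ and viewed, about 8 in all and at most 12, crops included, and the job is handed in when it is done.

```bash
ls; mkdir -p pics
cat > h.py <<'E'
import numpy as np, cv2
from bench import r, claw, solve_ik, read_state, eyes, sign_off, finder
def cloud(im):
    z=im["z_map"]; v,u=np.indices(z.shape)
    P=np.stack([(u-im["cx"])/im["fx"]*z,(v-im["cy"])/im["fy"]*z,z],-1)
    R=cv2.Rodrigues(np.array(im["rvec"],float))[0]
    W=(P-np.array(im["tvec"]).ravel())@R
    W[z==0]=np.nan
    return W
def save(im,n): cv2.imwrite(f"pics/{n}.png",im["img"][...,::-1])
E
python3 - <<'E'
from h import *
ims={}
for c in ["scene","side"]:
    im=eyes.get_image(c); ims[c]=im; np.savez(f"{c}.npz",**im)
    W=cloud(im)
    for t in ["filler","crank_grip","knob_face","ram","jar_a","cheese_a","spare_nozzle","ring_nut","pepper_mill","crank"]:
        for d in finder.cut_out(t,c)[:2]:
            p=W[d["mask"]]; p=p[~np.isnan(p[:,0])]
            print(c,t,round(d["score"],2),d["box"],np.round(np.median(p,0),3) if len(p) else None, np.round(np.percentile(p,[3,97],axis=0),3).tolist() if len(p) else None)
cv2.imwrite("pics/a.png",np.hstack([ims["scene"]["img"],ims["side"]["img"]])[...,::-1][:, :1024])
im=cv2.imread("pics/a.png"); cv2.imwrite("pics/a.png",np.vstack([im[:,:512],im[:,512:]])[:768]) 
im=cv2.imread("pics/a.png"); cv2.imwrite("pics/a1.png",im[:384]);cv2.imwrite("pics/a2.png",im[384:])
print(read_state())
E
```

```text
pics
scene filler 0.61 [131.2, 123.1, 162.2, 171.3] [0.682 0.024 0.143] [[0.439, -0.105, 0.019], [0.908, 0.066, 0.234]]
scene crank_grip 0.87 [201.3, 123.8, 36.4, 44.4] [ 0.532 -0.116  0.277] [[0.513, -0.203, 0.174], [0.543, -0.097, 0.289]]
scene ram 0.48 [277.2, 157.0, 14.6, 16.2] [ 0.342 -0.023  0.119] [[0.306, -0.035, 0.105], [0.384, -0.017, 0.125]]
scene ram 0.43 [151.3, 188.2, 20.0, 28.2] [ 0.729 -0.229  0.066] [[0.702, -0.26, 0.003], [0.745, -0.217, 0.118]]
scene jar_a 0.92 [182.4, 148.2, 22.9, 33.1] [ 0.528 -0.306  0.065] [[0.49, -0.349, 0.004], [0.551, -0.288, 0.094]]
scene jar_a 0.56 [253.6, 246.4, 24.2, 40.5] [0.682 0.212 0.076] [[0.643, 0.174, 0.01], [0.703, 0.235, 0.092]]
scene cheese_a 0.95 [344.9, 217.9, 35.7, 30.8] [0.401 0.338 0.099] [[0.349, 0.291, 0.069], [0.437, 0.381, 0.105]]
scene cheese_a 0.79 [338.9, 234.9, 36.6, 21.5] [0.428 0.351 0.037] [[0.383, 0.291, 0.013], [0.44, 0.382, 0.051]]
scene spare_nozzle 0.7 [293.6, 230.5, 23.6, 34.8] [0.549 0.243 0.043] [[0.495, 0.208, -0.0], [0.566, 0.263, 0.113]]
scene spare_nozzle 0.16 [257.7, 246.8, 19.0, 35.5] [0.683 0.212 
[... 2080 characters left out ...]
15914e+01,  5.11449832e-04,
        7.94231052e+01, -1.20396556e+01]), 'qvel': array([-0.0522052 , -0.06021837,  0.02443656,  0.02165413, -0.05492769,
       -0.0166822 ]), 'tau': array([-5.52535221e-05, -3.85579634e+01, -3.22361827e+01,  7.01307831e-02,
        3.08432279e-02, -1.75473212e-05]), 'tcp_pos': array([ 0.18673926, -0.54381177,  0.21457673]), 'tcp_rot': array([[ 9.45773637e-01,  3.24826459e-01,  3.18467113e-06],
       [ 3.24826458e-01, -9.45773636e-01,  4.66201335e-05],
       [ 1.81554309e-05, -4.30576278e-05, -9.99999999e-01]]), 'ft_force': array([-0.08778601,  0.03014437,  0.57365883]), 'ft_torque': array([ 0.0022807 , -0.00400467, -0.02396509]), 'opening': 1.000003985901575}
```

View pics/a1.png

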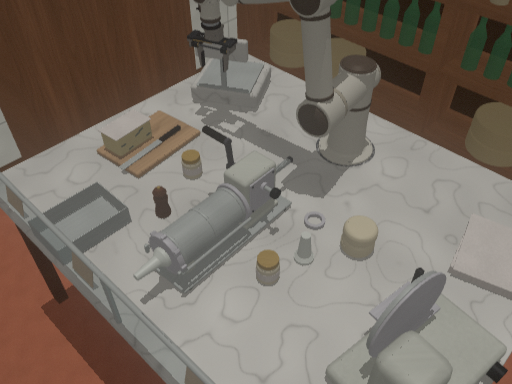

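View pics/a2.png

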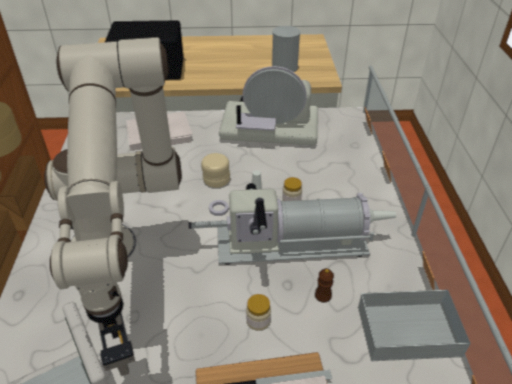

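The scene view shows the filler near (230,200) with its crank up at (220,140), and the knob on the far side at about (275,192), partly hidden by the case. In the side view the case is at (253,218), the rod tip at (190,225), jar_a at (258,312), the mill at (324,285) and the nozzle tip just visible at (256,180). Next I fit the filler's pose.

```bash
cat > fit.py <<'E'
from h import *
from scipy.optimize import least_squares
for c in ["scene","side"]:
    im=dict(np.load(c+".npz")); im={k:(v if v.ndim else v.item()) for k,v in im.items()}
    W=cloud(im).reshape(-1,3); W=W[~np.isnan(W[:,0])]
    t=W[(abs(W[:,2]-.215)<.006)&(W[:,0]>.38)&(W[:,0]<.65)&(W[:,1]>-.12)&(W[:,1]<.1)]
    print(c,"top n",len(t),np.median(t,0),cv2.minAreaRect(t[:,:2].astype(np.float32)), np.percentile(t,[2,98],axis=0).round(3).tolist())
    s=W[(W[:,2]>.10)&(W[:,2]<.185)&(W[:,0]>.63)&(W[:,0]<.80)&(W[:,1]>-.13)&(W[:,1]<.1)]
    f=lambda p: np.hypot((s[:,1]-p[0]-p[1]*(s[:,0]-.514))*np.cos(np.arctan(p[1])), s[:,2]-p[2])-.065
    q=least_squares(f,[-.03,0,.112],loss="soft_l1",f_scale=.003); print("cyl",len(s),q.x.round(4),np.median(abs(q.fun)))
    # handle
    h=W[(W[:,2]>.235)&(W[:,0]>.45)&(W[:,0]<.6)&(W[:,1]>-.26)&(W[:,1]<-.06)]
    print("handle",len(h),np.percentile(h,[0,3,50,97,100],axis=0).round(3).tolist())
    hh=h[h[:,1]<-.14]; print(np.polyfit(hh[:,1],hh[:,0],1) if len(hh)>5 else hh)
    rod=W[(abs(W[:,2]-.112)<.025)&(W[:,0]>.28)&(W[:,0]<.42)&(abs(W[:,1]+.03)<.06)]
    print("rod",len(rod),np.percentile(rod,[0,3,50,97,100],axis=0).round(3).tolist())
    k=W[(abs(W[:,2]-.165)<.03)&(W[:,0]>.45)&(W[:,0]<.6)&(W[:,1]>.03)&(W[:,1]<.14)]
    print("knob",len(k),np.percentile(k,[0,3,50,97,100],axis=0).round(3).tolist())
    lo=W[(W[:,2]>.05)&(W[:,2]<.14)&(W[:,0]>.40)&(W[:,0]<.62)&(W[:,1]>-.13)&(W[:,1]<-.05)]
    if len(lo)>20: print("case -y face",len(lo),np.polyfit(lo[:,0],lo[:,1],1),np.median(lo,0))
E
python3 fit.py
```

```text
scene top n 948 [ 0.52091438 -0.01831372  0.21521106] ((0.5155227184295654, -0.03545553982257843), (0.1482202112674713, 0.1404564529657364), 1.7732570171356201) [[0.448, -0.07, 0.21], [0.586, 0.026, 0.22]]
cyl 2045 [-0.0237  0.0262  0.1106] 0.0015748044063226413
handle 301 [[0.513, -0.214, 0.236], [0.52, -0.203, 0.244], [0.536, -0.134, 0.282], [0.544, -0.098, 0.29], [0.545, -0.096, 0.293]]
[-0.01355624  0.53358959]
rod 127 [[0.302, -0.038, 0.102], [0.308, -0.035, 0.106], [0.345, -0.023, 0.119], [0.389, -0.016, 0.125], [0.394, -0.014, 0.128]]
knob 441 [[0.458, 0.03, 0.135], [0.467, 0.03, 0.137], [0.523, 0.034, 0.17], [0.598, 0.093, 0.192], [0.6, 0.097, 0.195]]
side top n 845 [ 0.50523815 -0.02670958  0.21494941] ((0.5152918100357056, -0.04457828402519226), (0.14566361904144287, 0.13895896077156067), 2.6442246437072754) [[0.444, -0.075, 0.21], [0.584, 0.02, 0.219]]
cyl 1880 [-0.0219  0.0283  0.1105] 0.001984043195221205
handle 295 [[0.514, -0.214, 0.236], [0.517, -0.213, 0.25], [0.529, -0.163, 0.285], [0.542, -0.106, 0.29], [0.543, -0.096, 0.292]]
[-0.03743271  0.52308416]
rod 243 [[0.306, -0.042, 0.102], [0.309, -0.04, 0.105], [0.361, -0.033, 0.117], [0.415, -0.02, 0.125], [0.418, -0.013, 0.128]]
knob 64 [[0.493, 0.07, 0.166], [0.496, 0.07, 0.169], [0.51, 0.077, 0.177], [0.527, 0.09, 0.185], [0.527, 0.092, 0.187]]
case -y face 946 [-0.03218729 -0.05970643] [ 0.52944905 -0.07617672  0.09825008]
```

```bash
cat >> h.py <<'E'
from scipy.spatial.transform import Rotation as Ro
YAW=.028; O=np.array([.513,-.0235,0]); F=Ro.from_euler("z",YAW).as_matrix()
def w(p): return O+F@np.array(p,float)      # filler -> world
def inv(p): return F.T@(np.array(p)-O)
def tool(tilt,s=1):  # tool z = radially inward at crank angle tilt; jaws tangential
    z=np.array([-np.sin(tilt),0,-np.cos(tilt)]); y=s*np.array([np.cos(tilt),0,-np.sin(tilt)])
    return F@np.stack([np.cross(y,z),y,z],1)
def t(): return read_state()["time_s"]
E
python3 - <<'E'
from h import *
for s in (1,-1):
    print(s,[ (a, None if (q:=solve_ik(w([.091*np.sin(a),-.140,.165+.091*np.cos(a)]),tool(b,s))) is None else np.round(q).astype(int).tolist()) for a,b in [(-.9,-.9),(-.9,-.4),(-.5,-.5),(0,0),(.5,.5),(.9,.5),(.9,.9),(1.2,.8)]])
    print(solve_ik(w([0,.16,.155]),tool(0,s)),solve_ik(w([0,.10,.155]),tool(0,s)))
E
```

```text
1 [(-0.9, [-69, -44, 146, 53, 68, -88]), (-0.9, [-47, -25, 124, 19, 66, -54]), (-0.5, [-47, -26, 124, 24, 64, -56]), (0, [-30, 3, 94, 0, 84, -32]), (0.5, [-22, 33, 62, -12, 111, -25]), (0.9, [-21, 38, 58, -11, 111, -24]), (0.9, [-18, 59, 34, -22, 135, -29]), (1.2, [-19, 57, 37, -18, 128, -26])]
[ 1.85554425e+00  4.97988352e+00  1.02945348e+02 -2.54444375e-14
  7.20747687e+01  2.51262421e-01] [-4.91585932e+00  3.40579550e+00  1.04612099e+02 -2.54444375e-14
  7.19821059e+01 -6.52014114e+00]
-1 [(-0.9, [-69, -44, 146, 53, 68, 92]), (-0.9, [-47, -25, 124, 19, 66, 126]), (-0.5, [-47, -26, 124, 24, 64, 124]), (0, [-30, 3, 94, 0, 84, 148]), (0.5, [-22, 33, 62, -12, 111, 155]), (0.9, [-21, 38, 58, -11, 111, 156]), (0.9, [-18, 59, 34, -22, 135, 151]), (1.2, [-19, 57, 37, -18, 128, 154])]
None None
```

Run:
```python
from h import *
p=read_state()["tcp_pos"]
claw.command_gripper(0.0); print(t())
r.move_straight([p[0],p[1],.42],max_speed=.4); print(t())
q=[solve_ik(w([0,.19,.40]),tool(0,s)) for s in (1,-1)]
s=1 if abs(q[0][5])<abs(q[1][5]) else -1
print(s,q); r.move_to(w([0,.19,.40]),tool(0,s)); print(t(),read_state()["ft_force"])
im=eyes.get_image("wrist"); np.savez("wrist1.npz",**im); save(im,"w1")
W=cloud(im)
for n in ["knob_face","spare_nozzle"]:
    for d in finder.cut_out(n,"wrist")[:2]:
        p=W[d["mask"]]; p=p[~np.isnan(p[:,0])]
        pf=(p-O)@F
        print(n,d["score"],d["box"],np.percentile(pf,[3,50,97],axis=0).round(3).tolist())
W=W.reshape(-1,3);pf=(W-O)@F; k=pf[(abs(pf[:,0])<.04)&(pf[:,1]>.085)&(pf[:,1]<.14)&(pf[:,2]>.15)&(pf[:,2]<.2)]
print(len(k),np.percentile(k,[2,50,98],axis=0).round(4).tolist() if len(k) else 0)
```

```text
2.45
3.1167Traceback (most recent call last):
  File "<stdin>", line 6, in <module>
TypeError: 'NoneType' object is not subscriptable
```

Run:
```python
from h import *
r.move_to(w([0,.19,.40]),tool(0,1)); print(t(),read_state()["ft_force"])
im=eyes.get_image("wrist"); np.savez("wrist1.npz",**im); save(im,"w1")
W=cloud(im)
for n in ["knob_face","spare_nozzle"]:
    for d in finder.cut_out(n,"wrist")[:2]:
        p=W[d["mask"]]; p=p[~np.isnan(p[:,0])]
        pf=(p-O)@F
        print(n,d["score"],d["box"],np.percentile(pf,[3,50,97],axis=0).round(3).tolist())
W=W.reshape(-1,3);pf=(W-O)@F; k=pf[(abs(pf[:,0])<.04)&(pf[:,1]>.085)&(pf[:,1]<.14)&(pf[:,2]>.15)&(pf[:,2]<.2)]
print(len(k),np.percentile(k,[2,50,98],axis=0).round(4).tolist() if len(k) else 0)
```

```text
5.8667 [-0.04975161 -0.34581575  0.23648014]
knob_face 0.47 [240.3, 202.6, 21.4, 14.1] [[-0.013, 0.107, 0.153], [0.003, 0.116, 0.173], [0.019, 0.117, 0.182]]
spare_nozzle 0.64 [247.6, 101.5, 33.9, 31.3] [[0.006, 0.231, 0.01], [0.029, 0.258, 0.036], [0.059, 0.284, 0.11]]
spare_nozzle 0.49 [309.2, 117.9, 48.0, 38.2] [[0.128, 0.19, 0.02], [0.153, 0.222, 0.087], [0.189, 0.25, 0.089]]
228 [[-0.0144, 0.1054, 0.153], [0.0032, 0.116, 0.1729], [0.0208, 0.1174, 0.182]]
```

View pics/w1.png

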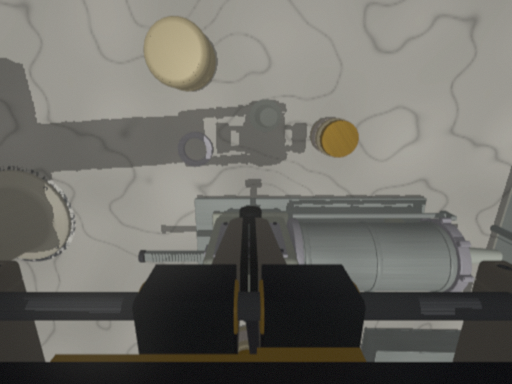

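The wrist view shows the black knob at (250,212), centred on the spindle line, so the fit holds to about 2 mm in x. The nozzle is at (267,115), clear of the approach. I descend and ease in.

```bash
sed -i 's/O=np.array(\[.513/O=np.array([.5155/' h.py
cat >> h.py <<'E'
def fy(b): return float((F.T@(read_state()["ft_force"]-b))[1])
def push(y0,ymin=.085,lim=6.0,Z=.155,vert=True):
    """ease tool in along -y until force>lim or TCP y<ymin; returns TCP filler-y, log"""
    r.pause(.2); b=read_state()["ft_force"]; y=y0; log=[]; f=0
    while y>ymin:
        y-=.001 if f<1 else .0005
        r.move_straight(w([0,y,Z]),max_speed=.03)
        f=fy(b); log.append((round(y*1e3,1),round(inv(read_state()["tcp_pos"])[1]*1e3,1),round(f,1)))
        if f>lim: break
    return y,log
E
python3 - <<'E'
from h import *
r.move_straight(w([0,.150,.25]),rot=tool(0),max_speed=.3)
r.move_straight(w([0,.150,.155]),max_speed=.2); t0=t()
r.move_straight(w([0,.132,.155]),max_speed=.1);print(t0,t())
y,log=push(.132,ymin=.112); print(y,log,t())
E
```

```text
7.3083 7.6417
0.1175 [(131.0, np.float64(131.1), -0.7), (130.0, np.float64(130.0), -1.1), (129.0, np.float64(128.9), -0.5), (128.0, np.float64(127.9), -0.1), (127.0, np.float64(127.0), -0.4), (126.0, np.float64(126.3), 2.2), (125.5, np.float64(125.6), 1.3), (125.0, np.float64(125.0), 1.7), (124.5, np.float64(124.4), 2.0), (124.0, np.float64(123.9), 2.1), (123.5, np.float64(123.4), 2.9), (123.0, np.float64(122.9), 1.7), (122.5, np.float64(122.4), 2.0), (122.0, np.float64(121.9), 2.6), (121.5, np.float64(121.4), 1.5), (121.0, np.float64(121.0), 2.6), (120.5, np.float64(120.5), 1.9), (120.0, np.float64(119.9), 2.0), (119.5, np.float64(119.5), 2.1), (119.0, np.float64(118.9), 2.1), (118.5, np.float64(118.8), 1.9), (118.0, np.float64(118.7), 5.0), (117.5, np.float64(118.7), 8.3)] 13.5917
```

Contact came at 126.4 mm and the block at 118.6 mm, i.e. 7.8 mm of travel with a peak of 8 N: teeth end to end, as expected. Now I rock the crank back about 0.37 rad.

```bash
cat >> h.py <<'E'
def cp(th,rad=.091): return w([rad*np.sin(th),-.140,.165+rad*np.cos(th)])
def arc(a,b,tilt=lambda th:th,step=.12,v=.12):
    n=max(1,int(np.ceil(abs(b-a)/step))); m=0
    for th in np.linspace(a,b,n+1)[1:]:
        ti=tilt(th); g=w([.11*np.sin(th),-.140,.165+.11*np.cos(th)])
        R=tool(ti); r.move_straight(g+.019*R[:,2],rot=R,max_speed=v)
        m=max(m,np.linalg.norm(read_state()["ft_force"]))
    return m
def handle_angle(cam="side"):
    """crank angle from the handle's visible bar (top line): midpoint of x extents and z top"""
    W=cloud(eyes.get_image(cam)).reshape(-1,3); p=(W-O)@F
    k=p[(p[:,1]<-.10)&(p[:,1]>-.18)&(abs(np.hypot(p[:,0],p[:,2]-.165)-.11)<.02)&(p[:,2]>.16)]
    return len(k), np.median(np.arctan2(k[:,0],k[:,2]-.165)) if len(k) else None
E
python3 - <<'E'
from h import *
r.move_straight(w([0,.135,.155]),max_speed=.1)
r.move_straight(w([0,.135,.33]),max_speed=.3)
print("ang",handle_angle("side"),handle_angle("scene"))
r.move_straight(w([.011,-.14,.33]),max_speed=.35)
claw.command_gripper(.5,grasp_force=5); print(t())
r.move_straight(w([.011,-.14,.256]),max_speed=.12)
claw.command_gripper(.0); s=read_state(); print(t(),s["opening"]*92,inv(s["tcp_pos"]),s["ft_force"])
im=eyes.get_image("side"); save(im,"c1"); im2=eyes.get_image("scene")
c=np.hstack([im["img"][130:330,130:330],im2["img"][60:260,130:330]])[...,::-1]; cv2.imwrite("pics/c1.png",cv2.resize(c,(800,400)))
E
```

```text
ang (179, np.float64(0.07533899791050418)) (173, np.float64(0.1535187368379877))
16.4833
17.6833 25.573885203360607 [ 0.01164938 -0.14021963  0.25687535] [ 2.17580645 -0.07851077  2.69369753]
```

View pics/c1.png

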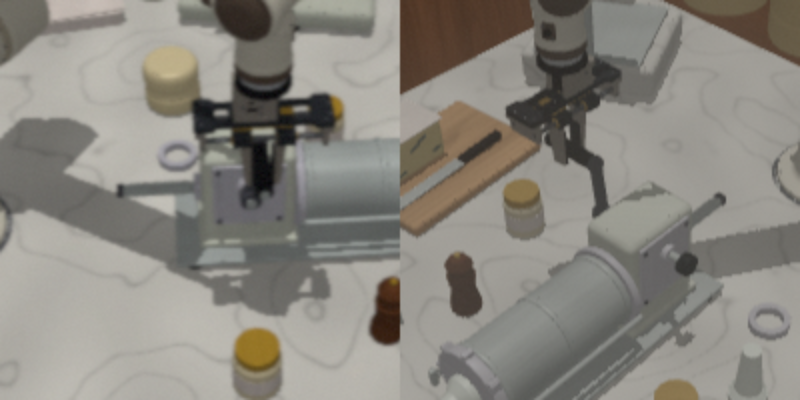

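Both views show the fingers on the crank handle (left view at (258,150), right view at (570,140)), gripped at 25.6 mm against a 26 mm bar. The crank is at about 0.11 rad. I rock it back.

Run:
```python
from h import *
m=arc(.106,-.265,tilt=lambda th:th-.106); s=read_state(); print("max f",m,s["opening"]*92,t())
claw.command_gripper(.5); R=read_state()["tcp_rot"]
r.move_straight(read_state()["tcp_pos"]-.07*R[:,2],max_speed=.2)
print("ang",handle_angle("side"),handle_angle("scene"),t(),inv(read_state()["tcp_pos"]))
claw.command_gripper(0)
r.move_straight(w([0,.140,.33]),rot=tool(0),max_speed=.35)
r.move_straight(w([0,.140,.155]),max_speed=.25)
r.move_straight(w([0,.121,.155]),max_speed=.08);print(t())
y,log=push(.121,ymin=.1135,lim=6); print(y,[tuple(map(float,l)) for l in log],t())
```

```text
max f 8.41543375429266 25.74304359155126 18.7833
ang (181, np.float64(-0.26073676332505413)) (164, np.float64(-0.20767615500676284)) 19.8667 [-0.04725478 -0.13976414  0.31735921]
22.8417
0.11349999999999999 [(120.0, 120.1, -0.7), (119.0, 119.0, -1.4), (118.0, 118.3, 1.2), (117.5, 117.8, 1.9), (117.0, 117.1, 2.1), (116.5, 116.5, 1.9), (116.0, 116.0, 3.1), (115.5, 115.5, 3.0), (115.0, 115.0, 3.1), (114.5, 114.5, 2.3), (114.0, 114.0, 2.8), (113.5, 113.5, 3.4)] 26.0417
```

The teeth passed. Continuing to the stop.

Run:
```python
from h import *
y=.1135; b=read_state()["ft_force"]; b0=b-F@np.array([0,3.,0]); log=[]
while y>.099:
    y-=.001 if y>.105 else .0005
    r.move_straight(w([0,y,.155]),max_speed=.03)
    f=fy(b0); log.append((round(y*1e3,1),float(inv(read_state()["tcp_pos"])[1].round(4)),round(f,1)))
    if f>8.5: break
print(log,t())
```

```text
[(112.5, 0.1124, 2.6), (111.5, 0.1115, 3.0), (110.5, 0.1105, 3.4), (109.5, 0.1096, 3.5), (108.5, 0.1087, 3.4), (107.5, 0.1078, 3.7), (106.5, 0.1069, 4.2), (105.5, 0.106, 5.2), (104.5, 0.105, 5.6), (104.0, 0.1046, 4.6), (103.5, 0.1042, 6.2), (103.0, 0.1037, 5.1), (102.5, 0.1033, 6.2), (102.0, 0.103, 6.6), (101.5, 0.103, 8.6)] 29.7917
```

Run:
```python
from h import *
print(read_state()["ft_force"]); f0=read_state()["ft_force"]; y=.1015
for i in range(3):
    y-=.0005; r.move_straight(w([0,y,.155]),max_speed=.03)
    f=fy(f0)+8.6; print(y,inv(read_state()["tcp_pos"]),f)
    if f>10: break
im=eyes.get_image("scene"); W=cloud(im).reshape(-1,3); pf=(W-O)@F
save(im,"k"); print(t())
r.move_straight(w([0,.135,.155]),max_speed=.15)
r.move_straight(w([0,.14,.33]),max_speed=.35)
im=eyes.get_image("scene"); pf=(cloud(im).reshape(-1,3)-O)@F
k=pf[(abs(pf[:,0])<.03)&(pf[:,1]>.06)&(pf[:,1]<.14)&(pf[:,2]>.145)&(pf[:,2]<.19)]
print(len(k),np.percentile(k[:,1],[50,90,95,98,100]).round(4),t())
cv2.imwrite("pics/k.png",cv2.resize(im["img"][130:230,220:320,::-1],(500,500)))
```

```text
[ 1.57706387 10.0706903  -0.45919457]
0.101 [-2.49476968e-05  1.03017888e-01  1.55014253e-01] 9.82766435976891
0.1005 [-1.06988077e-05  1.02986591e-01  1.55062255e-01] 11.831569047419872
30.3417
132 [0.0855 0.0928 0.0935 0.0939 0.0963] 31.425
```

View pics/k.png

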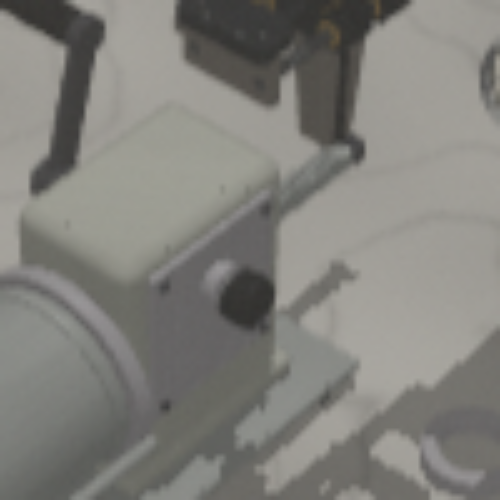

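The picture shows the knob face at (245,298), close to the case; measured face is about 93 mm, at a hard stop. Now I grip the handle and wind, watching the rod tip.

```bash
cat >> h.py <<'E'
def rod():
    o=[]
    for c in ("side","scene"):
        p=(cloud(eyes.get_image(c)).reshape(-1,3)-O)@F
        k=p[(p[:,0]<-.14)&(p[:,0]>-.24)&(abs(p[:,1])<.025)&(abs(p[:,2]-.112)<.022)]
        o.append(float(np.mean(np.sort(k[:,0])[:12])) if len(k)>20 else np.nan)
    return np.round(np.array(o)*1e3,2)
E
python3 - <<'E'
from h import *
print("rod",rod()); th=-.262; R=tool(th)
tip=cp(th)
claw.command_gripper(.5,grasp_force=20)
r.move_straight(tip-.07*R[:,2],rot=R,max_speed=.35)
r.move_straight(tip,max_speed=.15)
claw.command_gripper(0); s=read_state(); print(t(),s["opening"]*92,inv(s["tcp_pos"])); b=s["ft_force"]
while th<.40:
    m=arc(th,th+.11); th+=.11
    s=read_state(); print(round(th,3),(F.T@(s["ft_force"]-b)).round(1),t())
print("rod",rod(),t(),s["opening"]*92)
E
```

```text
rod [-208.21 -207.12]
34.3417 25.34151000144604 [-0.02453279 -0.14036145  0.25361133]
-0.152 [-1.   0.8 -2.2] 34.6
-0.042 [ 1.7  1.1 -4.2] 34.8583
0.068 [ 2.7  0.9 -8.2] 35.1167
0.178 [  2.4  -0.5 -13.8] 35.375
0.288 [  0.7  -0.2 -16.1] 35.6417
0.398 [ -1.9  -0.7 -20.6] 35.9083
0.508 [ -4.4   0.2 -25.1] 36.175
rod [-201.93 -200.41] 36.275 25.584204183388728
```

Run:
```python
from h import *
claw.command_gripper(.55); s=read_state(); print(s["ft_force"])
R=s["tcp_rot"]; r.move_straight(s["tcp_pos"]-.08*R[:,2],max_speed=.15)
r.move_straight(w([.06,-.2,.42]),rot=tool(0),max_speed=.3)
print("rod",rod(),rod(),"ang",handle_angle("side"),handle_angle("scene"),t())
im=eyes.get_image("scene"); np.savez("end.npz",**im); pf=(cloud(im).reshape(-1,3)-O)@F
k=pf[(abs(pf[:,0])<.03)&(pf[:,1]>.06)&(pf[:,1]<.14)&(pf[:,2]>.145)&(pf[:,2]<.19)]
print(len(k),np.percentile(k[:,1],[50,90,95,98,100]).round(4),read_state()["ft_force"])
W=cloud(im)
for n in ["jar_a","cheese_a","spare_nozzle","ring_nut","pepper_mill"]:
    for d in finder.cut_out(n,"scene")[:2]:
        p=W[d["mask"]]; p=p[~np.isnan(p[:,0])]; print(n,round(d["score"],2),np.median(p,0).round(3))
side=eyes.get_image("side")
cv2.imwrite("pics/end.png",cv2.resize(np.hstack([side["img"][100:360,130:390],im["img"][100:360,130:390]])[...,::-1],(800,400)))
```

```text
[ 0.11505004 -0.56652542  0.59014598]
rod [-202.01 -200.98] [-201.88 -201.2 ] ang (176, np.float64(0.44464966296920805)) (164, np.float64(0.514897454861226)) 38.4667
129 [0.0859 0.0926 0.0935 0.094  0.0948] [-0.0942395  -0.28222496 -0.01082834]
jar_a 0.83 [ 0.528 -0.306  0.065]
jar_a 0.79 [0.682 0.211 0.075]
cheese_a 0.77 [0.401 0.34  0.099]
cheese_a 0.54 [0.428 0.352 0.038]
spare_nozzle 0.94 [0.55  0.243 0.039]
ring_nut 0.56 [0.4   0.167 0.015]
pepper_mill 0.94 [ 0.729 -0.228  0.065]
```

View pics/end.png

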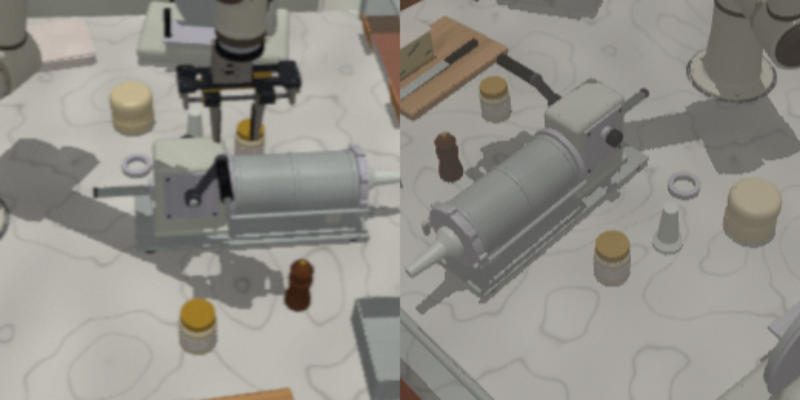

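The rod tip has moved in about 6.2 mm, the knob is in, and the bystanders stand where they were. The gripper is clear, so I hand it in.

```bash
python3 -c "
from h import *
print(sign_off(),t())"
```

```text
the job is handed in; nothing more can be done
the job is handed in; nothing more can be done
```

The filler is in gear, the drive has taken, and the job is handed in (38.5 s on the robot's clock at the last check).

**What I did**
- **First push:** the knob was blocked after about 7.8 mm, with a peak of about 8 N.
- **Rocking:** I gripped the crank handle and rocked it back about 0.37 rad.
- **Second push:** the gear teeth passed, and the knob ran on to its hard stop. I pushed to about 12 N only there, at full travel.
- **Winding:** I wound the crank forward about 0.75 rad, let go and backed off.

**Last checks**
- **Ram rod:** it has gone in about 6.2 mm by the side camera and 6.0 mm by the scene camera. The crank angles give about 5.7 mm.
- **Knob:** its face stands about 93 mm out, against 92 mm nominal. That is within camera error, and it did not move during winding.
- **Bystanders:** all were within 2 mm of their first positions, except the ring nut. It read about 3 mm off; I take that as detection noise, since the arm never came near it.
- **Forces:** the wrist force at the handle climbed to about 25 N while winding, more than the 10 N expected. I put this down to a small error in my crank radius; it dropped to zero on release.

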